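# Short out a lab power supply and pull its fuse carrier

### The job

Make the bench power supply safe: take the shorting plug out of its stand, push it fully home into the round discharge socket on top of the supply, and leave it there. Then pinch the fuse carrier's two side catches together, draw the carrier straight up out of its bay, and finish while still holding it by the squeezed catches, upright and still, its underside at least 5 cm above the supply's top and touching nothing else. Do not disturb the beaker, the bottle or the flask.

Things in the scene. Friction and masses are not known exactly. Their poses are not given: they have to be found in the camera images.
- supply: grey box-shaped bench power supply, 170 (x) x 230 (y) x 85 mm high, fixed. Origin: centre of its underside; z up; flat top at z = 85 mm. In its frame the discharge socket is at x = +30, y = +60 mm, the centre of the fuse bay at x = -25, y = -50 mm. The dark rectangle on its top is only a display.
- socket (a point): centre of the mouth of the round discharge socket, flush with the supply's top (z of the mouth = top face), in a 30 mm square brass insert with a thin steel ring round it. Hole 9 mm in diameter, 31 mm deep, lead-in 3 mm. Axes as the supply's; the hole runs straight down.
- carrier: white fuse carrier, 0.15 kg, in the rectangular bay in the supply's top. Origin: centre of its underside, on the bay floor 34 mm below the supply's top; axes as the supply's. Core 30 x 22 x 72 mm high. On each y side a sprung catch with a ribbed finger pad 26 mm wide (x), from z = 46 to 76 mm (12 to 42 mm above the supply's top). Over the pads 54 mm in y, 41 mm when squeezed fully in.
- catch_a (a joint): squeeze of the carrier's +y catch, m: 0 sprung out, 0.0065 fully in (towards -y). Spring 2 N at rest to 7 N fully in. Its hook lies under the bay's rim: the carrier comes out only when both catches are in by more than 3.5 mm; it then lifts straight up with 1.5 mm or more play all round.
- catch_b (a joint): squeeze of the carrier's -y catch, m: 0 sprung out, 0.0065 fully in (towards +y). Same spring and hook.
- stand: aluminium block 60 x 60 x 60 mm, fixed to the bench, with one hole of 10 mm, 34 mm deep, in the middle of its top, in which the plug stands. Origin: centre of its underside. It stands left or right of the supply.
- plug: shorting plug, 50 g, upright in the stand: a steel pin 7 mm in diameter and 28 mm long with a tapered tip, below a round black grip 18 mm in diameter and 40 mm high. Origin: centre of the pin's tip; z up along the pin; the grip runs from z = 28 to 68 mm. In the stand the grip's underside rests on the stand's top.
- plug_collar (a point): centre of the underside of the plug's grip, 28 mm above its tip. Fully home, it lies on the socket's mouth.
- beaker: open clear beaker 68 mm wide at the rim, 90 mm high, loose; stands on the side where the stand is not. Origin: centre of its underside. Leave alone.
- bottle: bottle 70 mm in diameter, 150 mm high, with a blue screw cap, loose. Origin: centre of its underside. Leave alone.
- flask: conical glass flask, 80 mm wide at the foot, 120 mm high, loose. Origin: centre of its underside. Leave alone.
Mind the look-alikes: they are no part of the job. Of the things like the plug, leave any that is orange; of the rest the smaller one is meant.

How it is judged:
On the way, in this order (a step that is already met when the one before it is completed fails the run):
1. the plug is fully home in the discharge socket and let go, the fuse carrier still in its bay (z of plug_collar in the frame of socket between -0.003 and 0.003 m and horizontal distance between plug_collar and socket below 0.003 m and angle between plug's own z axis and vertical below 0.08 rad and contact force between plug and the fingers below 0.05 N and z of carrier in the frame of supply below 0.058 m), for 0.2 s.
2. both catches are squeezed in by the fingers while the carrier is still in its bay (value of joint each of catch_a, catch_b above 0.0035 m and contact force between carrier and the fingers above 1 N and z of carrier in the frame of supply below 0.06 m), for 0.05 s.
At the end, for the whole second after the job is handed in: Plug home in the socket (grip underside within 3 mm of the top, centred within 3 mm) and let go; fingers hold the carrier, both catches in over 3.5 mm, underside over 45 mm above the supply, upright (0.25 rad), still, touching nothing else; beaker, bottle, flask within 30 mm of their starts (z of plug_collar in the frame of socket between -0.003 and 0.003 m and horizontal distance between plug_collar and socket below 0.003 m and angle between plug's own z axis and vertical below 0.08 rad and contact force between plug and the fingers below 0.05 N and value of joint each of catch_a, catch_b above 0.0035 m and contact force between carrier and the fingers above 1 N and z of carrier in the frame of supply above 0.13 m and angle between carrier's own z axis and vertical below 0.25 rad and linear speed of carrier below 0.03 m/s and contact force between carrier and supply below 0.05 N and contact force between carrier and stand below 0.05 N and contact force between carrier and plug below 0.05 N and contact force between carrier and beaker below 0.05 N and contact force between carrier and bottle below 0.05 N and contact force between carrier and flask below 0.05 N and angle between each of beaker, bottle, flask's own z axis and vertical below 0.1 rad and distance of each of beaker, bottle, flask from where it was at the start of the episode below 0.03 m); the arm keeps its last pose, push and grip.
It fails at once if the beaker is pushed away or tipped (distance of beaker from where it was at the start of the episode above 0.03 m or angle between beaker's own z axis and vertical above 0.3 rad).
It fails at once if the bottle is pushed away or tipped (distance of bottle from where it was at the start of the episode above 0.03 m or angle between bottle's own z axis and vertical above 0.3 rad).
It fails at once if the flask is pushed away or tipped (distance of flask from where it was at the start of the episode above 0.03 m or angle between flask's own z axis and vertical above 0.3 rad).
It also fails if it takes over 64 s, if anything falls off the work surface, if the arm or the gripper's body presses on something with over 40 N, if the wrist force passes 120 N, or if a joint passes its speed limit or range.

### The arm

A 6-joint arm with a two-finger parallel gripper is mounted at the origin on the work surface. World frame = base frame: x ahead of the robot, y to its left, z up, the work surface at z = 0. Lengths are in m, angles in rad, forces in N, time in s.
With the tool pointing down it reaches from about 0.3 to 0.775 m from the base axis. Payload 14.6 kg.
Tool frame: the origin (TCP) lies between the finger pads; the fingertips stand 19 mm ahead of it and the grasp point (between the pads) is the TCP; z points along the fingers, y is the direction in which the jaws open and shut (so a half turn about z gives the same grasp; the last joint's range is limited). The gripper opens to 94 mm and grips with 3 to 60 N. Pads are 16 mm wide; open, the fingers measure 119 mm over their backs; the gripper's body (75 mm by 177 mm) begins 78 mm behind the grasp point.
Start: joints at [-1.351, 0.3, 1.521, -0, 1.321, -0.067], TCP at [0.156, -0.528, 0.224] pointing down, gripper open.
Joint ranges: [-3.03, 3.03], [-0.79, 2.21], [0.23, 2.52], [-1.04, 4.18], [0, 3.07], [-2.55, 2.55]. Speed limits (rad/s): [2.22, 2.22, 2.57, 3.14, 3.14, 3.14].

### API

Orientations are given as [roll, pitch, yaw] about the fixed x, y, z axes, in that order (R = Rz(yaw) Ry(pitch) Rx(roll)).
In Python, from station import telemetry, vision, ctrl gives the robot as it stands. The module is installed in compiled form; this text tells all that it offers.
- The arm moves only by the shell command python3 -m creep 'ROWS' [FORCE]. ROWS is JSON, a list of rows, each a list of 3 entries, a list of its own where there are three numbers: the shift along the tool's x, y, z in units of 50 mm (1.0 is 50 mm), then the turn about the tool's z in units of 8 degrees (1.0 is 8 degrees), then the opening, from 0 (shut) to 1 (fully open). In form: [[[tx, ty, tz], twist, gripper], ...]. A call has 1 to 12 rows; each row is the pose to reach, as a shift and turn from the pose commanded when the call began, along the tool's axes at that moment; what a row does not reach only later rows make up. A row lasts 1/10 s, in which the tool goes at most 50 mm and 8.59 degrees, less where a joint would pass 70% of its speed; a pose out of reach is approached as far as the arm can. A call with a gripper value outside its range is refused whole. The fingers move at their own pace and stop on an object; FORCE is the grip in N (left out, the last holds). Time passes only in rows, so rows that repeat a pose let the fingers close. It gives the time, the measured TCP pose, the force and the opening at its end, in the units of the state.
- telemetry.get_obs(): the state, without advancing time (a new reading comes with each control period).
- vision.camera(name): name is "side" or "top" or "wrist"; returns a dict with "img" (480x640x3 uint8, red, green, blue), "depth" (480x640 float32, m along the optical axis (not along the pixel's ray), 0 where there is no reading), "vertical_fov" (degrees; the focal length in pixels is half the picture's height over the tangent of half this angle, whatever the lens; pixels are square), "cx", "cy" (the principal point, pixels), "dist" ([k1, k2, p1, p2, k3] as OpenCV has them; the pictures are not rectified), "extrinsics" (4x4, takes a point from camera to world coordinates); the wrist camera has in their place "hand_eye" (4x4, takes a point from camera to tool coordinates, whose origin is the TCP and whose axes are the flange's). Camera axes: x right, y down, z forward; pixel columns grow to the right and rows downward; lengths in m; the calibration is good to about 2 mm. A picture is of the moment at which its call begins: read the wrist's pose just before it.
- ctrl.hand_in(): hands the job in, once; it reports no verdict.
The state is a dict: "time_s": time; "qpos": joint angles; "joint_vel": joint speeds; "tau": joint torques, N m; "ee_pos": TCP position; "eef_rot": TCP orientation; "force": force on the tool from outside, world axes, zero at the start; "moment": the same for the moment, N m; "grip_width": finger opening in m.
Only numpy, scipy, OpenCV 4.12 (cv2) and the standard library are available. Lean on these libraries where they do the work, as an engineer would, in place of code of your own. Each camera call takes 0.05 s, during which the arm holds its last target.

## Working session

There is one attempt and no reset: what is moved stays moved. The work goes in short steps, Python scripts to look and compute and a shell command to move; the robot and the scene stay as the last step left them, time stands still between calls to the robot, and variables do not carry over. Pictures are saved under pics/ and viewed, and the job is handed in when it is done.

```bash
mkdir -p pics; ls; cat > h.py <<'E'
import numpy as np, cv2
from scipy.spatial.transform import Rotation as R
from station import telemetry, vision, ctrl
def cam(n):
    o=telemetry.get_obs(); c=vision.camera(n)
    if 'extrinsics' in c: T=np.array(c['extrinsics'])
    else:
        W=np.eye(4); W[:3,:3]=R.from_euler('xyz',o['eef_rot']).as_matrix(); W[:3,3]=o['ee_pos']
        T=W@np.array(c['hand_eye'])
    f=240/np.tan(np.radians(c['vertical_fov'])/2)
    K=np.array([[f,0,c['cx']],[0,f,c['cy']],[0,0,1]])
    c['T']=T;c['K']=K;c['d']=np.array(c['dist'],float);return c
def ray(c,uv):
    p=cv2.undistortPoints(np.array(uv,float).reshape(-1,1,2),c['K'],c['d']).reshape(-1,2)
    return np.c_[p,np.ones(len(p))]
def at_z(c,uv,z):
    r=ray(c,uv)@c['T'][:3,:3].T; o=c['T'][:3,3]
    return o+r*((z-o[2])/r[:,2])[:,None]
def at_d(c,uv,d=None):
    uv=np.array(uv).reshape(-1,2)
    if d is None: d=c['depth'][uv[:,1].astype(int),uv[:,0].astype(int)]
    return ray(c,uv)*np.array(d)[:,None]@c['T'][:3,:3].T+c['T'][:3,3]
def cloud(c):
    v,u=np.nonzero(c['depth']>0); P=at_d(c,np.c_[u,v]); out=np.full((480,640,3),np.nan); out[v,u]=P; return out
def proj(c,P):
    Ti=np.linalg.inv(c['T']); return cv2.projectPoints(np.array(P,float).reshape(-1,1,3),cv2.Rodrigues(Ti[:3,:3])[0],Ti[:3,3],c['K'],c['d'])[0].reshape(-1,2)
def save(n,img): cv2.imwrite('pics/'+n+'.png',img[...,::-1])
E
python3 - <<'E'
from h import *
o=telemetry.get_obs(); print(o)
for n in ['top','side','wrist']:
    c=cam(n); save(n+'0',c['img']); print(n,c['T'].round(3).tolist(),c['K'][0,0],c['d'])
E
```

```text
pics
{'time_s': 0.0, 'qpos': array([-1.35060341e+00,  3.00486185e-01,  1.52155728e+00,  3.55222834e-05,
        1.32068878e+00, -6.65880445e-02]), 'joint_vel': array([-2.10327231e-03,  8.93414197e-05, -4.31535091e-04, -6.00665731e-04,
       -1.13850633e-03, -1.87441141e-04]), 'tau': array([-2.08350255e-03, -5.31807554e+01, -3.52738094e+01,  7.07661593e-02,
        2.44112348e-02, -1.01505952e-04]), 'ee_pos': array([ 0.15553823, -0.527311  ,  0.22388811]), 'eef_rot': array([-3.14045788e+00, -1.10157771e-04,  2.86772085e-01]), 'force': array([ 0.82914625, -0.74328307,  0.02583779]), 'moment': array([-0.02272667, -0.03302072,  0.06684383]), 'grip_width': 0.09390900347769189}
top [[-0.016, -0.991, 0.13, 0.429], [-1.0, 0.015, -0.007, 0.011], [0.005, -0.13, -0.992, 1.137], [0.0, 0.0, 0.0, 1.0]] 474.4961671801607 [-0.05047763  0.          0.          0.          0.        ]
side [[-0.953, -0.167, 0.253, 0.271], [-0.303, 0.47, -0.829, 0.992], [0.019, -0.867, -0.498, 0.67], [0.0, 0.0, 0.0, 1.0]] 463.4054771923775 [-0.08994517  0.          0.          0.          0.        ]
wrist [[0.282, -0.932, -0.227, 0.22], [-0.959, -0.274, -0.067, -0.509], [-0.0, 0.236, -0.972, 0.383], [0.0, 0.0, 0.0, 1.0]] 341.0615340351669 [0.01528325 0.         0.         0.         0.        ]
```

View pics/top0.png

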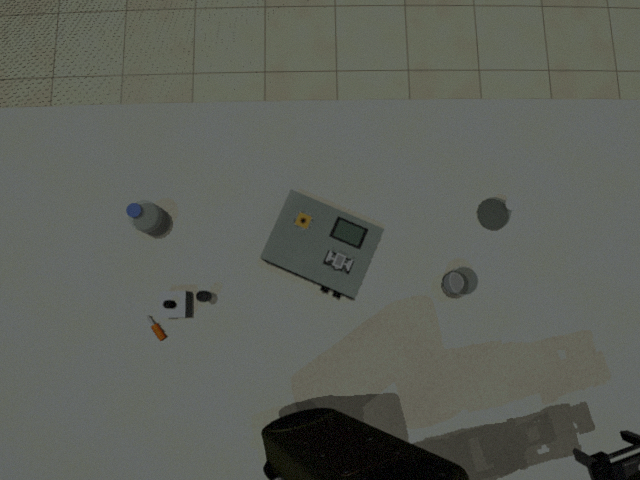

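View pics/side0.png

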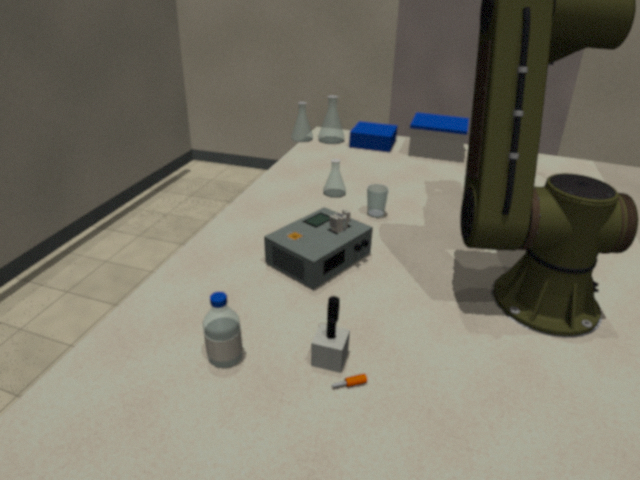

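View pics/wrist0.png

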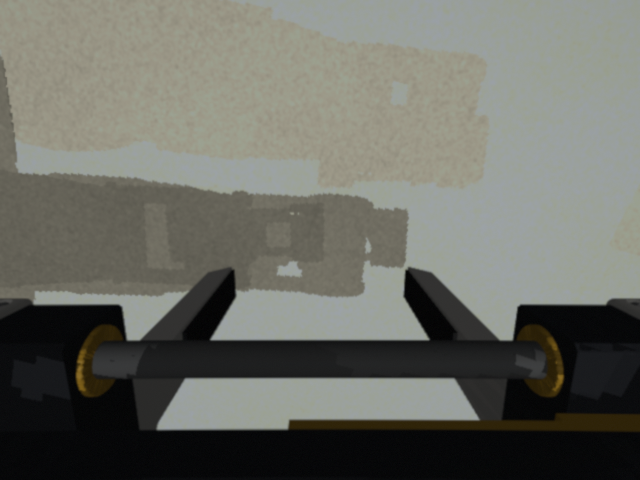

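```bash
python3 - <<'E'
from h import *
t=cam('top'); s=cam('side')
a=cv2.resize(np.clip(t['img'][265:355,130:240].astype(float)*2,0,255).astype(np.uint8),None,fx=4,fy=4,interpolation=cv2.INTER_CUBIC)
b=cv2.resize(s['img'][280:400,280:390],None,fx=3,fy=3,interpolation=cv2.INTER_CUBIC)
im=np.zeros((360,780,3),np.uint8); im[:360,:440]=a[:360]; im[:360,450:780]=b
save('crop1',im)
e=cv2.resize(np.clip(t['img'][180:310,250:395].astype(float)*2,0,255).astype(np.uint8),None,fx=5,fy=4.6,interpolation=cv2.INTER_CUBIC); save('crop2',e[:598])
for n,c,pts in [('top',t,[(170,304),(188,304),(205,296),(300,200),(303,220),(320,245),(340,262),(145,210),(134,210),(493,213),(455,283)]),('side',s,[(333,300),(332,325),(330,345),(350,380),(295,237),(340,222)])]:
    for p in pts: print(n,p,at_d(c,p).round(4))
E
```

```text
top (170, 304) [[0.4402 0.3318 0.102 ]]
top (188, 304) [[0.4404 0.3105 0.0351]]
top (205, 296) [[0.4569 0.2585 0.0894]]
top (300, 200) [[0.6703 0.0474 0.0846]]
top (303, 220) [[0.6254 0.0413 0.0781]]
top (320, 245) [[0.5669 0.0037 0.0843]]
top (340, 262) [[ 0.5241 -0.0382  0.1262]]
top (145, 210) [[0.6455 0.3867 0.1197]]
top (134, 210) [[0.64   0.4002 0.1475]]
top (493, 213) [[ 0.6389 -0.4002  0.0611]]
top (455, 283) [[ 0.4804 -0.3173  0.0095]]
side (333, 300) [[0.4565 0.2731 0.0918]]
side (332, 325) [[0.4367 0.3488 0.0938]]
side (330, 345) [[0.4343 0.3663 0.0597]]
side (350, 380) [[0.3847 0.3991 0.0166]]
side (295, 237) [[0.6221 0.0433 0.08  ]]
side (340, 222) [[ 0.5237 -0.023   0.1072]]
```

View pics/crop1.png

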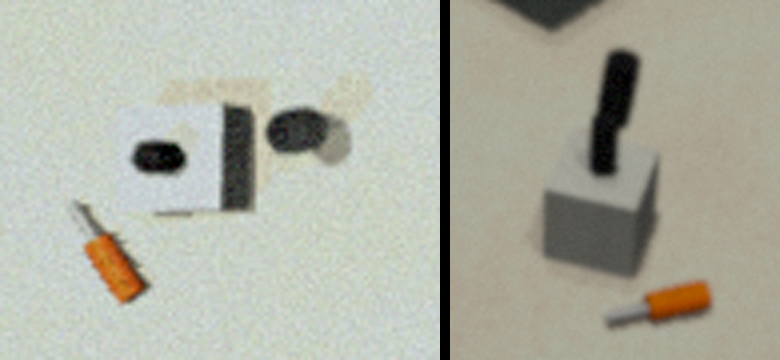

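View pics/crop2.png

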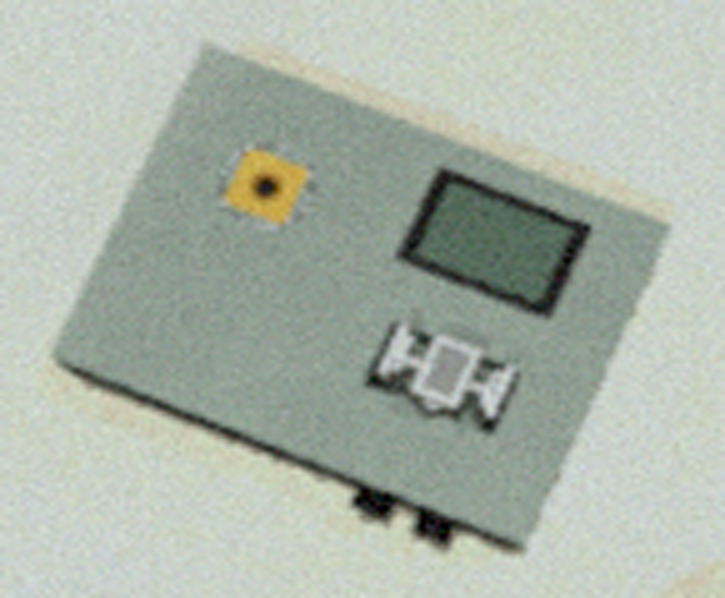

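```bash
python3 - <<'E'
from h import *
for n in ['top','side']:
    c=cam(n); P=cloud(c); z=P[...,2]
    # supply top mask
    for nm,zl,zh,box in [('supply',.079,.09,(0.4,0.8,-.2,.2)),('stand',.054,.066,(.38,.5,.27,.4)),('plugtop',.095,.11,(.38,.5,.29,.4)),('other',.07,.13,(.40,.5,.2,.295))]:
        m=(z>zl)&(z<zh)&(P[...,0]>box[0])&(P[...,0]<box[1])&(P[...,1]>box[2])&(P[...,1]<box[3])
        Q=P[m]
        if len(Q)<5: print(n,nm,len(Q)); continue
        r=cv2.minAreaRect((Q[:,:2]*1000).astype(np.float32)); print(n,nm,len(Q),np.array(r[0]).round(1),np.array(r[1]).round(1),round(r[2],2),'z',np.median(Q[:,2]).round(4),'max',Q[:,2].max().round(4),'med',np.median(Q[:,:2],axis=0).round(4))
    hs=cv2.cvtColor(c['img'],cv2.COLOR_RGB2HSV)
    m=((hs[...,0]>12)&(hs[...,0]<32)&(hs[...,1]>110)&(P[...,1]<.2)&(P[...,0]>.5)&(z>.06)).astype(np.uint8)
    v,u=np.nonzero(m); print(n,'brass',len(u),u.mean(),v.mean(),u.min(),u.max(),v.min(),v.max())
    g=at_z(c,np.c_[u,v],0.085); r=cv2.minAreaRect((g[:,:2]*1000).astype(np.float32)); print(r)
E
```

```text
top supply 7229 [571.7   0. ] [230.8 171.3] 65.65 z 0.0859 max 0.09 med [0.5732 0.0051]
top stand 632 [441.2 340. ] [60.3 61.6] 1.33 z 0.0606 max 0.0654 med [0.4407 0.3364]
top plugtop 56 [441.4 340.6] [16.1 15.2] 89.35 z 0.1 max 0.1051 med [0.4414 0.3406]
top other 120 [443.9 261.9] [22.6 27. ] 80.53 z 0.0899 max 0.0954 med [0.4439 0.2611]
top brass 154 303.1623376623377 219.9935064935065 295 338 213 227
((618.6952514648438, 11.581539154052734), (94.66776275634766, 30.78607177734375), 79.52880096435547)
side supply 2847 [571.9   1.5] [235.2 176.1] 65.26 z 0.0836 max 0.09 med [0.5757 0.0247]
side stand 710 [440.  322.3] [103.7  61.1] 89.54 z 0.0599 max 0.0659 med [0.4357 0.3488]
side plugtop 54 [439.9 342.2] [16.8 16.9] 8.63 z 0.0981 max 0.1003 med [0.4398 0.3437]
side other 146 [430.4 263.8] [27.5 25. ] 55.71 z 0.082 max 0.0905 med [0.4299 0.2703]
side brass 64 294.890625 235.9375 288 333 232 258
((567.1004028320312, 72.20487976074219), (28.316184997558594, 151.80978393554688), 64.49978637695312)
```

The plug-like things are three. The black one in the stand is at top (170,304), side (332,325), with its top at z ≈ 0.100 and about 16–18 mm across. The thicker black one, about 25 mm, is on the bench at top (205,296), side (333,300). The orange one lies at top (157,328). The one in the stand is meant: it isn't orange and is the smaller of the two black ones, and the enlarged crop confirms it.

The measured sizes fit: supply 231x171 mm with top at z 0.086, stand 60x61 mm. Moving towards the plug.

```bash
python3 -m creep '[[[7,-7.9,-0.7],-1,1],[[7,-7.9,-0.7],-2,1],[[7,-7.9,-0.7],-3,1],[[7,-7.9,-0.7],-4,1],[[7,-7.9,-0.7],-5,1],[[7,-7.9,-0.7],-6,1],[[7,-7.9,-0.7],-7,1],[[7,-7.9,-0.7],-8,1],[[7,-7.9,-0.7],-9.2,1],[[7,-7.9,-0.7],-9.2,1],[[7,-7.9,-0.7],-9.2,1],[[7,-7.9,-0.7],-9.2,1]]' 30
```

```text
time_s: 1.55
ee_pos: [0.3804, -0.0472, 0.2597]
eef_rot: [3.141, -0.0, 1.576]
force: [-0.3, 0.8, -0.0]
grip_width: 0.094
```

```bash
python3 -m creep '[[[6.4,1.2,0.2],0,0.6],[[6.4,1.2,0.2],0,0.6],[[6.4,1.2,0.2],0,0.6],[[6.4,1.2,0.2],0,0.6],[[6.4,1.2,0.2],0,0.6],[[6.4,1.2,0.2],0,0.6],[[6.4,1.2,0.2],0,0.6],[[6.4,1.2,0.2],0,0.6],[[6.4,1.2,0.2],0,0.6],[[6.4,1.2,0.2],0,0.6]]'; python3 - <<'E'
from h import *
c=cam('wrist'); save('w1',c['img']); P=cloud(c); z=P[...,2]
for nm,zl,zh,box in [('stand',.054,.066,(.38,.5,.30,.4)),('plugtop',.096,.11,(.38,.5,.3,.4)),('other',.07,.13,(.40,.5,.2,.295))]:
        m=(z>zl)&(z<zh)&(P[...,0]>box[0])&(P[...,0]<box[1])&(P[...,1]>box[2])&(P[...,1]<box[3])
        Q=P[m]
        if len(Q)<5: print(nm,len(Q)); continue
        r=cv2.minAreaRect((Q[:,:2]*1000).astype(np.float32)); print(nm,len(Q),np.array(r[0]).round(1),np.array(r[1]).round(1),round(r[2],2),'z',np.median(Q[:,2]).round(4),'med',np.median(Q[:,:2],axis=0).round(4))
E
```

```text
time_s: 2.55
ee_pos: [0.4396, 0.2691, 0.2496]
eef_rot: [3.141, 0.0, 1.57]
force: [0.0, 0.1, -0.0]
grip_width: 0.0566
stand 3445 [439.6 339.6] [59.8 60.1] 89.83 z 0.0587 med [0.4394 0.3411]
plugtop 336 [439.8 340.1] [17.9 16.7] 89.36 z 0.0988 med [0.4393 0.3398]
other 0
```

View pics/w1.png

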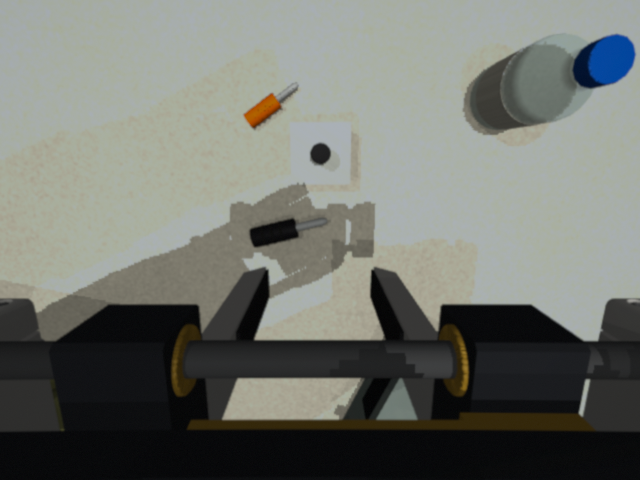

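The wrist view shows the plug upright in the stand at (320,153), its top centre at (0.440, 0.340, 0.099) with 17–18 mm diameter. The thicker black look-alike, which stood upright before, now lies on the bench at (285,230). I didn't touch it: the fingers stayed above z 0.2. The orange one is at (270,103).

Next I go over the plug and descend.

```bash
python3 -m creep '[[[0.7,0,0.5],0,0.55],[[1.42,0,1.2],0,0.55],[[1.42,0,1.6],0,0.55],[[1.42,0,2.0],0,0.55],[[1.42,0,2.4],0,0.55],[[1.42,0,2.7],0,0.55],[[1.42,0,3.0],0,0.55],[[1.42,0,3.25],0,0.55],[[1.42,0,3.25],0,0.55]]'; python3 - <<'E'
from h import *
s=cam('side'); save('s1',cv2.resize(s['img'][200:400,230:450],None,fx=3.5,fy=3,interpolation=cv2.INTER_CUBIC))
E
```

```text
time_s: 3.5
ee_pos: [0.439, 0.3404, 0.0858]
eef_rot: [-3.14, 0.001, 1.57]
force: [0.5, -0.1, -0.2]
grip_width: 0.0519
```

View pics/s1.png

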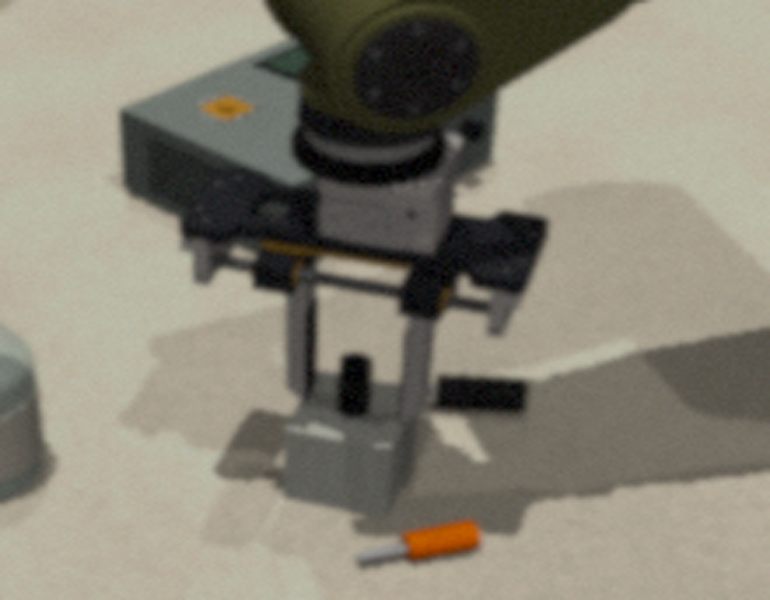

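The fingers straddle the plug (crop (352,385)), so I close.

```bash
python3 -m creep '[[[0,0,0],0,0.1],[[0,0,0],0,0.1],[[0,0,0],0,0.1],[[0,0,0],0,0.1],[[0,0,0],0,0.1],[[0,0,0],0,0.1]]' 30;  python3 -m creep '[[[0,0,-0.3],0,0.1],[[0,0,-0.8],0,0.1],[[0,0,-1.4],0,0.1],[[0,0,-2],0,0.1],[[0,0,-2.4],0,0.1],[[0,0,-2.4],0,0.1]]'; python3 - <<'E'
from h import *
c=cam('wrist'); save('w2',c['img'])
s=cam('side'); save('s2',cv2.resize(s['img'][200:400,230:450],None,fx=3.5,fy=3,interpolation=cv2.INTER_CUBIC))
E
```

```text
time_s: 4.15
ee_pos: [0.4394, 0.3414, 0.0872]
eef_rot: [3.141, -0.0, 1.571]
force: [0.0, -0.3, 1.9]
grip_width: 0.0178
time_s: 4.75
ee_pos: [0.44, 0.3419, 0.2096]
eef_rot: [3.138, -0.003, 1.571]
force: [-0.3, -0.5, -0.8]
grip_width: 0.0175
```

View pics/s2.png

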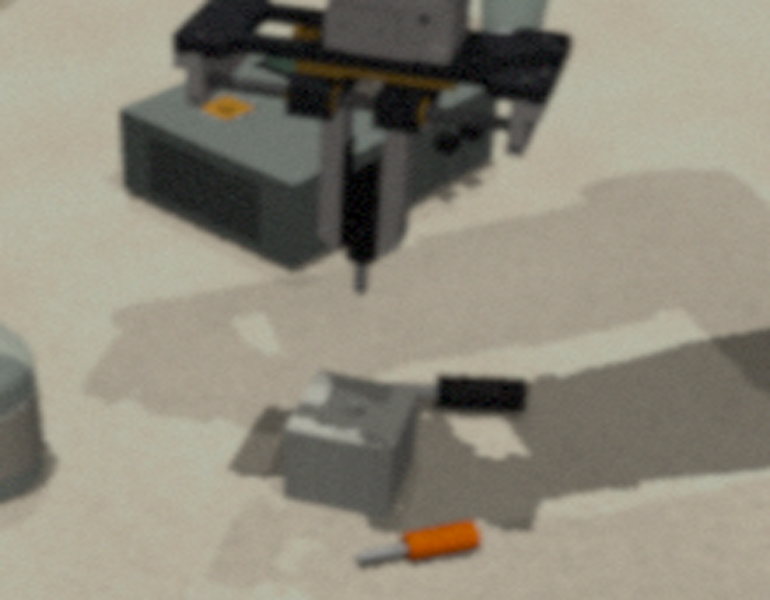

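View pics/w2.png

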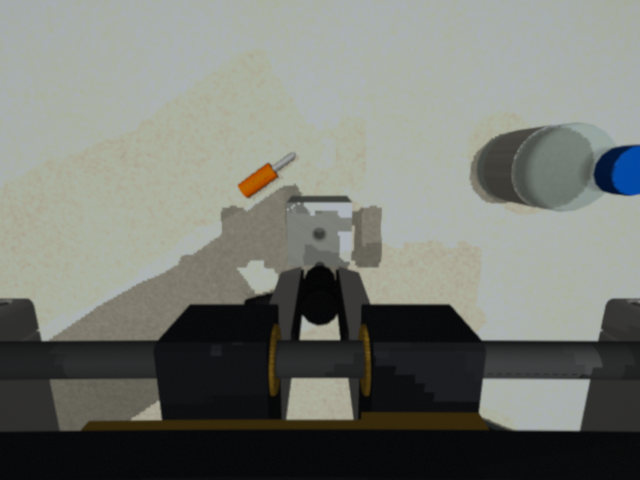

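The plug is held upright (side crop (362,220)), with the pin clear at (361,275), and the stand hole is empty in the wrist view at (320,234). I carry it towards the supply and look at the socket.

```bash
python3 -m creep '[[[-0.4,0.2,-0.4],0,0.1],[[-1.2,0.6,-0.4],0,0.1],[[-2,1,-0.4],0,0.1],[[-2.8,1.4,-0.4],0,0.1],[[-3.6,1.8,-0.4],0,0.1],[[-4.4,2.2,-0.4],0,0.1],[[-5.2,2.6,-0.4],0,0.1],[[-6,3,-0.4],0,0.1],[[-6.6,3.3,-0.4],0,0.1],[[-7,3.6,-0.4],0,0.1],[[-7.2,3.7,-0.4],0,0.1],[[-7.2,3.7,-0.4],0,0.1]]'; python3 -m creep '[[[0,0,0],0,0.1],[[0,0,0],0,0.1]]'; python3 - <<'E'
from h import *
c=cam('wrist'); save('w3',c['img']); o=telemetry.get_obs(); print(o['ee_pos'],o['eef_rot'])
P=cloud(c); z=P[...,2]
hs=cv2.cvtColor(c['img'],cv2.COLOR_RGB2HSV)
m=((hs[...,0]>12)&(hs[...,0]<32)&(hs[...,1]>110)).astype(np.uint8); m[280:]=0
v,u=np.nonzero(m); print(u.mean(),v.mean(),len(u)); g=at_z(c,np.c_[u,v],.085); print(cv2.minAreaRect((g[:,:2]*1000).astype(np.float32)), np.nanmedian(z[v,u]))
M=(z>.079)&(z<.09)&(P[...,0]>.4)
Q=P[M]; print(np.median(Q[:,2]))
E
```

```text
time_s: 6.05
ee_pos: [0.6243, -0.0192, 0.2253]
eef_rot: [-3.139, -0.0, 1.57]
force: [0.2, 0.6, 0.1]
grip_width: 0.0172
time_s: 6.25
ee_pos: [0.6241, -0.0173, 0.2269]
eef_rot: [-3.141, -0.0, 1.573]
force: [0.6, -0.1, -0.4]
grip_width: 0.0174
[ 0.62417158 -0.01738679  0.22704342] [ 3.14157594e+00 -1.41733101e-04  1.57261344e+00]
318.81069237510957 167.49693251533742 1141
((622.6224365234375, 41.074790954589844), (29.767425537109375, 29.698711395263672), 65.4263916015625) 0.0836229745766503
0.08379208660459803
```

View pics/w3.png

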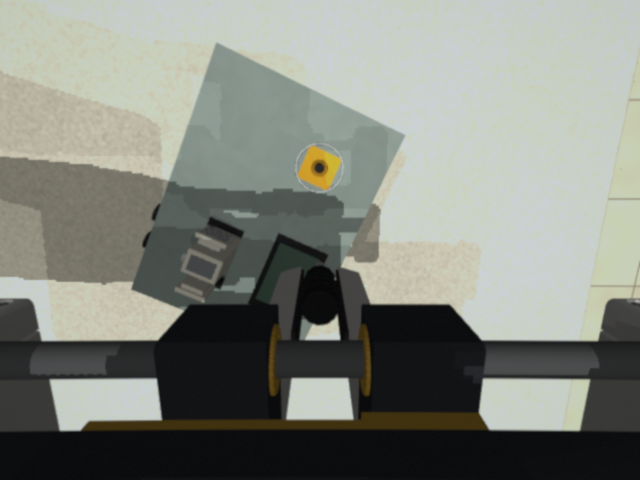

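Wrist view: the socket is at (319,168), and the brass measures 29.8x29.7 mm, as specified. I take its centre as (0.6226, 0.0411). The carrier is at (202,262) and the pin side is clear. Moving to hover just above the mouth.

```bash
python3 -m creep '[[[0.5,-0.02,0.3],0,0.1],[[0.9,-0.04,0.7],0,0.1],[[1.18,-0.04,1.1],0,0.1],[[1.18,-0.04,1.4],0,0.1],[[1.18,-0.04,1.54],0,0.1],[[1.18,-0.04,1.54],0,0.1],[[1.18,-0.04,1.54],0,0.1]]'; python3 - <<'E'
from h import *
es=[]
for i in range(3):
    s=cam('side'); es.append(telemetry.get_obs()['ee_pos'])
print(np.array(es).round(4)); t=cam('top')
save('s4',cv2.resize(s['img'][170:290,240:400],None,fx=4.5,fy=4.5,interpolation=cv2.INTER_CUBIC))
w=cam('wrist'); save('w4',w['img'])
# predicted pixels
e=np.mean(es,0)
print('side: mouth',proj(s,[[.6226,.0411,.085]]),'tip pred',proj(s,[e-[0,0,.054]]))
E
```

```text
time_s: 7.0
ee_pos: [0.6228, 0.0399, 0.1508]
eef_rot: [3.14, 0.0, 1.571]
force: [0.5, 0.1, 0.6]
grip_width: 0.0172
[[0.6229 0.0399 0.151 ]
 [0.6229 0.04   0.151 ]
 [0.6228 0.0401 0.1509]]
side: mouth [[295.11697584 234.85374931]] tip pred [[295.13243526 230.50956313]]
```

View pics/s4.png

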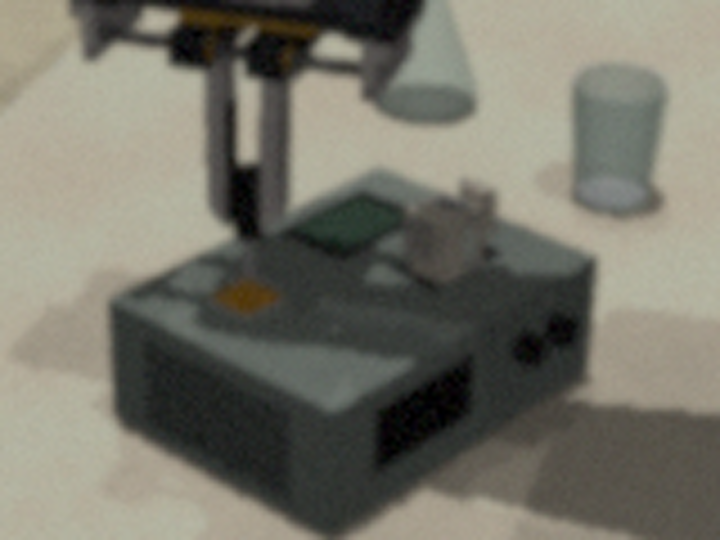

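View pics/w4.png

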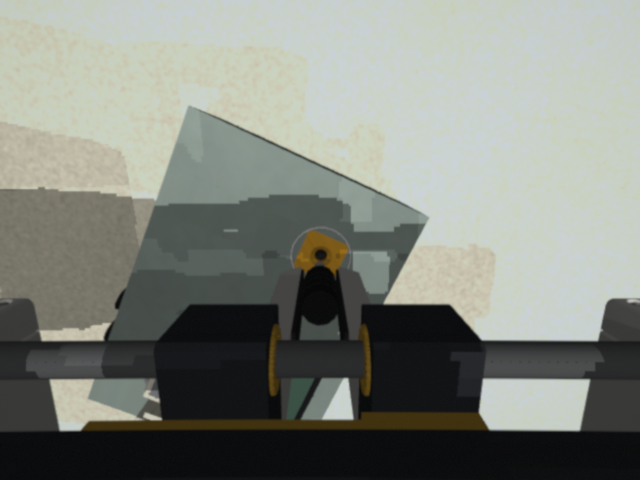

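```bash
python3 -m creep '[[[0.03,0,0.1],0,0.1],[[0.03,0,0.2],0,0.1],[[0.03,0,0.25],0,0.1],[[0.03,0,0.3],0,0.1],[[0.03,0,0.35],0,0.1],[[0.03,0,0.35],0,0.1]]'; python3 - <<'E'
from h import *
for i in range(2):
    c=cam('side'); o=telemetry.get_obs(); print(o['ee_pos'].round(4),o['force'].round(2),o['moment'].round(3))
E
```

```text
time_s: 7.85
ee_pos: [0.6225, 0.042, 0.1321]
eef_rot: [-3.142, -0.0, 1.571]
force: [0.7, 1.2, -1.1]
grip_width: 0.0177
[0.6225 0.042  0.1323] [ 0.44  0.35 -1.23] [ 0.174 -0.323 -0.006]
[0.6225 0.042  0.1324] [ 1.27  0.43 -1.38] [ 0.121 -0.287 -0.008]
```

Tip about 7 mm below the face with no resistance, so it has entered. Continuing down in stages.

```bash
python3 -m creep '[[[0,0,0.1],0,0.1],[[0,0,0.2],0,0.1],[[0,0,0.28],0,0.1],[[0,0,0.34],0,0.1],[[0,0,0.38],0,0.1],[[0,0,0.38],0,0.1]]'; python3 - <<'E'
from h import *
c=cam('side'); o=telemetry.get_obs(); print(o['ee_pos'].round(4),o['force'].round(2),o['moment'].round(3))
save('s5',cv2.resize(c['img'][170:290,240:400],None,fx=4.5,fy=4.5,interpolation=cv2.INTER_CUBIC))
E
```

```text
time_s: 8.55
ee_pos: [0.6225, 0.0421, 0.1131]
eef_rot: [3.142, -0.0, 1.571]
force: [2.8, 1.0, -2.2]
grip_width: 0.0172
[0.6225 0.0421 0.1132] [ 2.48  0.41 -3.22] [ 0.333 -0.836  0.046]
```

View pics/s5.png

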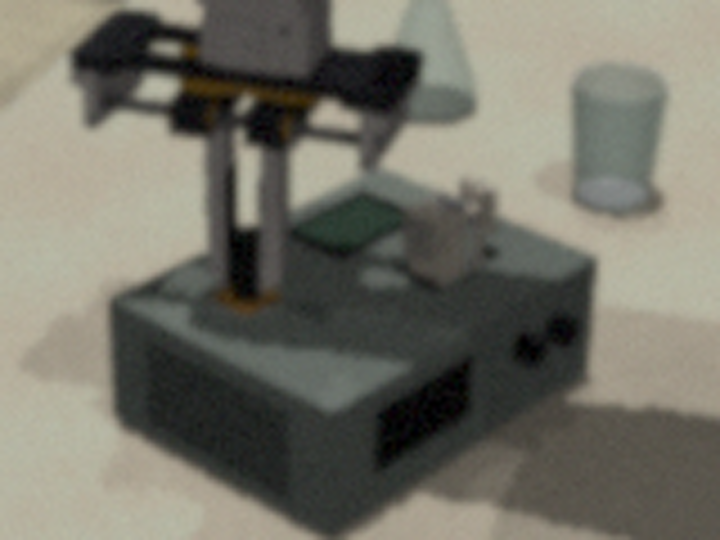

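```bash
python3 -m creep '[[[0,0.01,0.02],0,0.1],[[0,0.01,0.04],0,0.1],[[0,0.01,0.06],0,0.1],[[0,0.01,0.06],0,0.1]]'; python3 -m creep '[[[0,0,0.02],0,0.1],[[0,0,0.04],0,0.1],[[0,0,0.04],0,0.1]]'; python3 - <<'E'
from h import *
c=cam('side'); o=telemetry.get_obs(); print(o['ee_pos'].round(4),o['force'].round(2),o['moment'].round(3))
E
```

```text
time_s: 9.0
ee_pos: [0.623, 0.0419, 0.1121]
eef_rot: [3.141, 0.0, 1.571]
force: [-6.5, 0.2, 15.3]
grip_width: 0.0176
time_s: 9.3
ee_pos: [0.6231, 0.0419, 0.1119]
eef_rot: [3.14, 0.0, 1.571]
force: [-15.0, -0.4, 29.8]
grip_width: 0.0177
[0.6231 0.0419 0.1119] [-14.67  -0.55  30.38] [-0.06   2.95  -0.004]
```

It's firmly bottomed at TCP z 0.112: the collar-to-TCP distance is 27 mm, and it was 26–27 mm in the stand. I let go and look.

```bash
python3 -m creep '[[[0,0,-0.06],0,0.1],[[0,0,-0.06],0,0.5],[[0,0,-0.06],0,0.5],[[0,0,-0.06],0,0.5],[[0,0,-0.06],0,0.5],[[0,0,-0.06],0,0.5]]'; python3 -m creep '[[[0,0,-0.4],0,0.5],[[0,0,-0.9],0,0.5],[[0,0,-1.4],0,0.6],[[0,0,-1.9],0,0.7],[[-0.6,0,-2.2],0,0.85],[[-1,0,-2.2],0,0.85],[[-1,0,-2.2],0,0.85]]'; python3 - <<'E'
from h import *
c=cam('side'); o=telemetry.get_obs(); print(o['ee_pos'].round(4),o['force'].round(2))
save('s6',cv2.resize(c['img'][170:290,240:400],None,fx=4.5,fy=4.5,interpolation=cv2.INTER_CUBIC))
w=cam('wrist'); save('w6',w['img']); P=cloud(w); z=P[...,2]
d=np.hypot(P[...,0]-.623,P[...,1]-.042)
Q=P[(d<.013)&(z>.1)]; print(len(Q),np.median(Q[:,2]),np.percentile(Q[:,2],[10,90])); T=Q[Q[:,2]>.117]; print('top',cv2.minAreaRect((T[:,:2]*1000).astype(np.float32)),np.median(T,0))
B=P[(d<.05)&(d>.02)&(z>.07)&(z<.1)]; print('face z near',np.median(B[:,2]))
E
```

```text
time_s: 9.95
ee_pos: [0.6229, 0.0419, 0.1112]
eef_rot: [-3.141, 0.0, 1.571]
force: [0.3, 0.0, 1.2]
grip_width: 0.0469
time_s: 10.65
ee_pos: [0.6231, -0.01, 0.2218]
eef_rot: [3.141, 0.0, 1.569]
force: [0.2, 0.3, -0.7]
grip_width: 0.0795
[ 0.6229 -0.0088  0.2214] [0.16 0.75 0.12]
476 0.12370993928251853 [0.12233543 0.12459123]
top ((622.4317626953125, 39.846336364746094), (16.84159278869629, 17.325016021728516), 44.228607177734375) [0.62261722 0.03984578 0.1237815 ]
face z near 0.08377646506717734
```

View pics/s6.png

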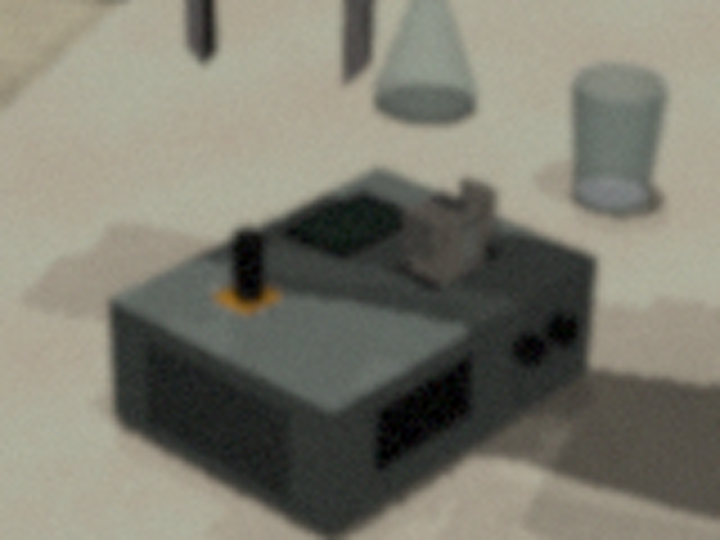

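View pics/w6.png

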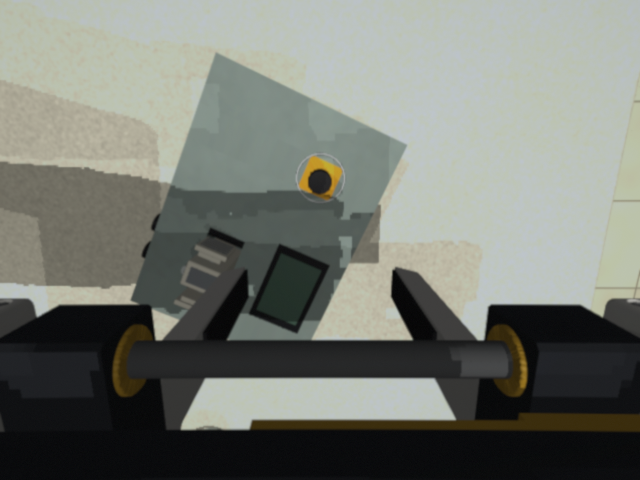

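The plug is home: its top is 40 mm above the supply's face in the wrist depth, it's centred at (320,181), and it has been let go. I turn to line the jaws up with the supply's y and look at the carrier.

```bash
python3 -m creep '[[[-0.3,-0.2,-0.3],-1,1],[[-0.6,-0.4,-0.3],-2,1],[[-1,-0.8,-0.3],-3,1],[[-1,-0.8,-0.3],-4,1],[[-1,-0.8,-0.3],-5,1],[[-1,-0.8,-0.3],-6,1],[[-1,-0.8,-0.3],-7,1],[[-1,-0.8,-0.3],-8,1],[[-1,-0.8,-0.3],-8.2,1],[[-1,-0.8,-0.3],-8.2,1],[[-1,-0.8,-0.3],-8.2,1]]'; python3 - <<'E'
from h import *
w=cam('wrist'); save('w7',w['img']); P=cloud(w); z=P[...,2]; o=telemetry.get_obs(); print(o['ee_pos'],np.degrees(o['eef_rot']))
M=(z>.09)&(z<.14)&(np.hypot(P[...,0]-.528,P[...,1]+.035)<.05)
Q=P[M]; print(len(Q)); 
for lo in (.095,.11,.115):
    T=Q[Q[:,2]>lo]; print(lo,cv2.minAreaRect((T[:,:2]*1000).astype(np.float32)),np.percentile(T[:,2],[5,50,95]))
F=P[(z>.078)&(z<.09)&(P[...,0]>.4)&(abs(P[...,1])<.3)]; print(cv2.minAreaRect((F[:,:2]*1000).astype(np.float32)))
E
```

```text
time_s: 11.85
ee_pos: [0.583, -0.0577, 0.2363]
eef_rot: [-3.142, -0.0, 2.714]
force: [0.5, 1.4, -0.1]
grip_width: 0.094
[ 0.58305856 -0.05775279  0.23633117] [ 1.79998527e+02 -1.22322127e-02  1.55499270e+02]
2037
0.095 ((525.776123046875, -35.771026611328125), (55.086326599121094, 33.22046661376953), 65.2739486694336) [0.10700147 0.12224653 0.12608155]
0.11 ((525.776123046875, -35.771026611328125), (55.086326599121094, 33.22046661376953), 65.2739486694336) [0.11827913 0.12242788 0.12612257]
0.115 ((525.776123046875, -35.771026611328125), (55.086326599121094, 33.22046661376953), 65.2739486694336) [0.12009612 0.12246352 0.12613012]
((528.4549560546875, -95.03231811523438), (437.46881103515625, 171.1946258544922), 65.72175598144531)
```

View pics/w7.png

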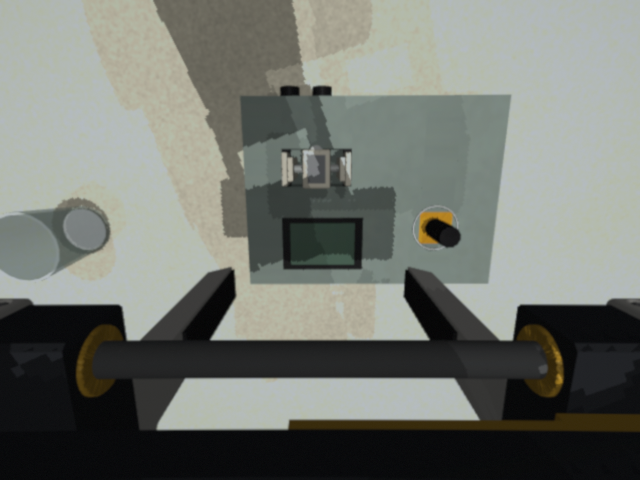

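Wrist view: the carrier is at (317,168), measuring 55 mm over the pads along the jaw axis at 65.3°. Its centre is about (0.526, -0.036), which agrees with the socket-derived (0.527, -0.036). The display at (322,243) is left alone. Descending astride it with open jaws.

```bash
python3 -m creep '[[[0.6,-0.04,0.2],0,1],[[1.21,-0.07,0.6],0,1],[[1.21,-0.07,1.1],0,1],[[1.21,-0.07,1.5],0,1],[[1.21,-0.07,1.9],0,1],[[1.21,-0.07,2.2],0,1],[[1.21,-0.07,2.46],0,1],[[1.21,-0.07,2.46],0,1],[[1.21,-0.07,2.46],0,1]]'; python3 - <<'E'
from h import *
c=cam('side'); o=telemetry.get_obs(); print(o['ee_pos'].round(4),o['force'].round(2))
save('s8',cv2.resize(c['img'][150:290,250:410],None,fx=4.2,fy=4.2,interpolation=cv2.INTER_CUBIC))
save('w8',cam('wrist')['img'])
E
```

```text
time_s: 12.8
ee_pos: [0.5267, -0.0363, 0.1138]
eef_rot: [3.142, 0.0, 2.716]
force: [-0.4, 0.3, 0.8]
grip_width: 0.0943
[ 0.5269 -0.0363  0.1142] [ 0.46 -0.06  0.49]
```

View pics/s8.png

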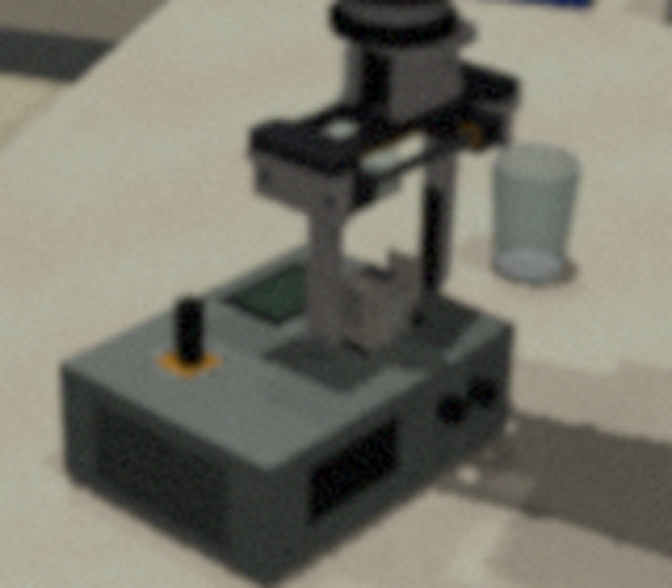

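View pics/w8.png

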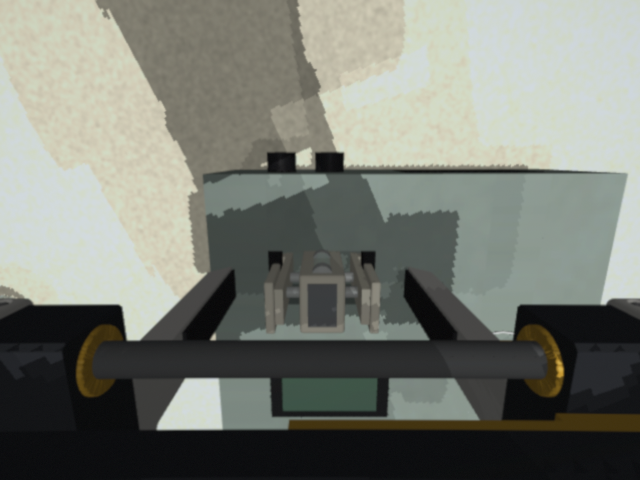

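Jaws sit evenly either side of the catches (pads at 270 and 373, fingers at 220 and 420), so I squeeze.

```bash
python3 -m creep '[[[0,0,0],0,0.35],[[0,0,0],0,0.35],[[0,0,0],0,0.35],[[0,0,0],0,0.35],[[0,0,0],0,0.35],[[0,0,0],0,0.35],[[0,0,0],0,0.35],[[0,0,0],0,0.35]]' 35; python3 - <<'E'
from h import *
o=telemetry.get_obs(); print(o['ee_pos'].round(4),o['force'].round(2),o['moment'].round(2),o['grip_width'])
save('w9',cam('wrist')['img'])
E
```

```text
time_s: 13.7
ee_pos: [0.5267, -0.0362, 0.114]
eef_rot: [3.141, 0.001, 2.716]
force: [-1.9, 0.9, 5.4]
grip_width: 0.0373
[ 0.5267 -0.0362  0.114 ] [-1.93  0.93  5.45] [ 0.25  0.34 -0.06] 0.03727148985473421
```

View pics/w9.png

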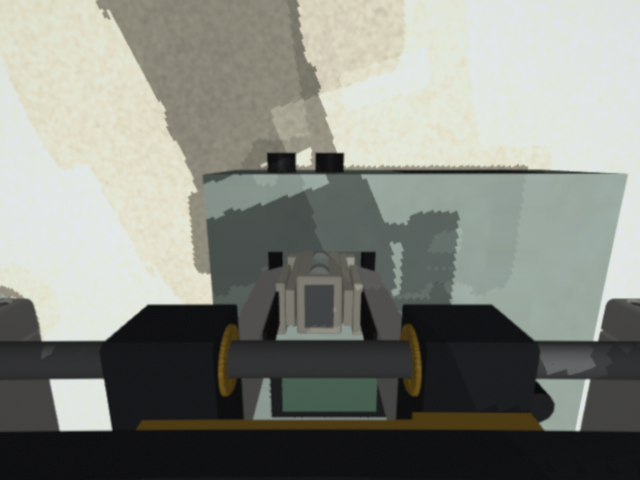

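Both catches look pressed in evenly; the width of 37 mm is a little below the nominal 41. Drawing straight up gently.

```bash
python3 -m creep '[[[0,0,-0.06],0,0.35],[[0,0,-0.12],0,0.35],[[0,0,-0.2],0,0.35],[[0,0,-0.3],0,0.35],[[0,0,-0.3],0,0.35]]'; python3 - <<'E'
from h import *
c=cam('side'); o=telemetry.get_obs(); print(o['ee_pos'].round(4),o['force'].round(2),o['grip_width'])
save('s10',cv2.resize(c['img'][150:290,250:410],None,fx=4.2,fy=4.2,interpolation=cv2.INTER_CUBIC))
E
```

```text
time_s: 14.25
ee_pos: [0.5268, -0.0363, 0.1292]
eef_rot: [3.141, 0.001, 2.716]
force: [0.2, -0.3, -1.9]
grip_width: 0.0379
[ 0.5266 -0.0363  0.1288] [-0.59 -0.34 -2.14] 0.037885821060786876
```

View pics/s10.png

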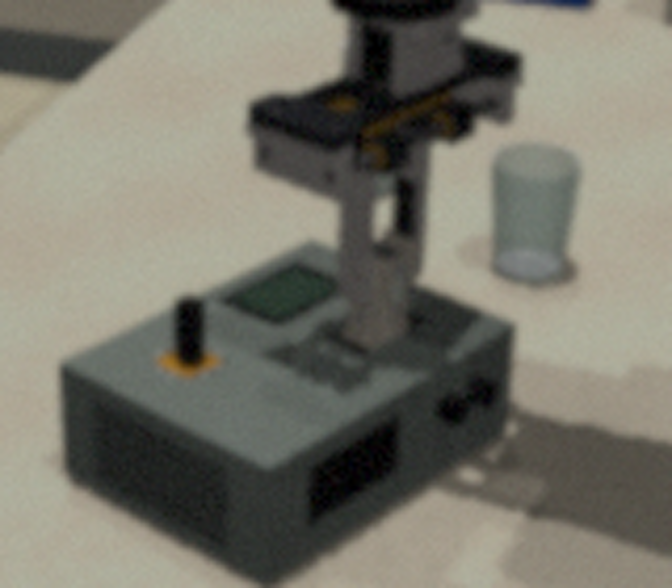

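The carrier is coming freely, with only its weight on the wrist. Lifting on.

```bash
python3 -m creep '[[[0,0,-0.15],0,0.35],[[0,0,-0.35],0,0.35],[[0,0,-0.55],0,0.35],[[0,0,-0.8],0,0.35],[[0,0,-1.1],0,0.35],[[0,0,-1.4],0,0.35],[[0,0,-1.7],0,0.35],[[0,0,-1.9],0,0.35],[[0,0,-2.0],0,0.35],[[0,0,-2.0],0,0.35],[[0,0,-2.0],0,0.35],[[0,0,-2.0],0,0.35]]'; python3 - <<'E'
from h import *
c=cam('side'); o=telemetry.get_obs(); print(o['ee_pos'].round(4),o['force'].round(2),o['joint_vel'].round(3),o['grip_width'])
save('s11',cv2.resize(c['img'][110:290,250:410],None,fx=3.3,fy=3.3,interpolation=cv2.INTER_CUBIC))
w=cam('wrist'); save('w11',w['img']); P=cloud(c); z=P[...,2]
M=(np.hypot(P[...,0]-.5267,P[...,1]+.0363)<.05)&(z>.1); v,u=np.nonzero(M); print(len(u),np.percentile(z[M],[0,2,5,50]),v.max())
d=np.hypot(P[...,0]-.6226,P[...,1]-.0411); print('plug top z',np.percentile(z[(d<.012)&(z>.1)],[50,95]))
t=cam('top'); save('t11',t['img'])
E
```

```text
time_s: 15.5
ee_pos: [0.5263, -0.0363, 0.2278]
eef_rot: [-3.141, -0.001, 2.716]
force: [-0.1, -0.1, -2.1]
grip_width: 0.0378
[ 0.5263 -0.0363  0.2278] [-0.23  0.43 -1.57] [ 0.    -0.    -0.005 -0.001  0.002 -0.002] 0.0373616164895537
2580 [0.16417724 0.17703556 0.18869804 0.34494604] 202
plug top z [0.11491124 0.1239717 ]
```

View pics/s11.png

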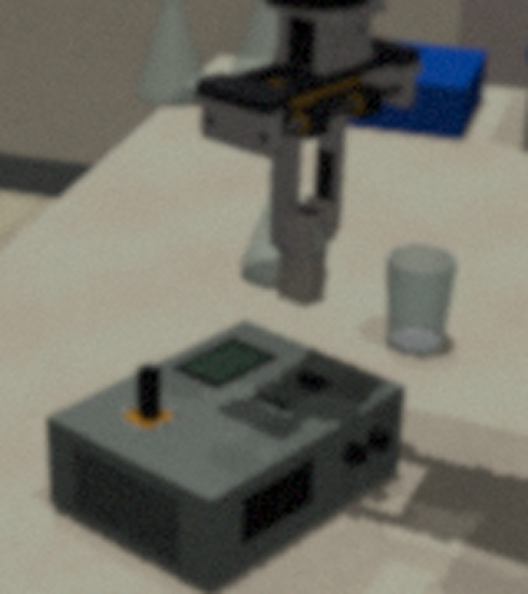

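View pics/w11.png

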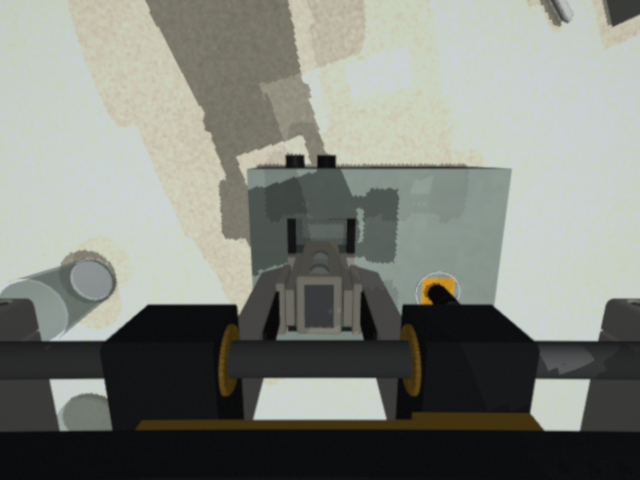

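View pics/t11.png

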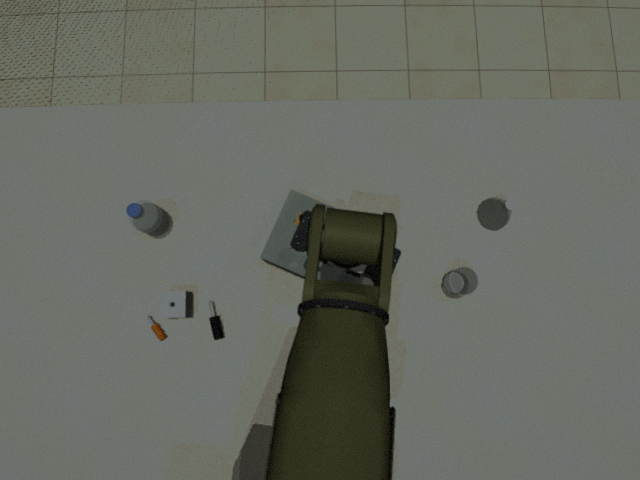

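The carrier hangs upright at side crop (303,270). The bay is empty, the plug is home at (148,395), and the bottle, beaker and flask are at their starting pixels in the top view. Handing in.

```bash
python3 - <<'E'
from h import *
print(ctrl.hand_in())
E
```

```text
the job is handed in; nothing more can be done
None
```

I've handed the job in: the shorting plug is in the discharge socket and let go, and the gripper is holding the fuse carrier by its squeezed catches above the supply. The hand-in reported no verdict.

**Last checks:**
- **Plug:** after release its grip top stood 40 mm above the supply's face, which is what fully home should give. It was pressed in with about 30 N until it stopped.
- **Carrier:** it is upright and still, with its underside about 80 mm above the supply's top. Only its weight shows on the wrist.
- **Beaker, bottle and flask:** they show no shift in the top view. The run took about 15.5 s of the 64 s allowed.

**What didn't quite agree:**
- **Squeezed width:** the gripper read 37–38 mm over the catches, against the stated 41 mm for fully in. The carrier came out freely and both catches looked evenly pressed.
- **Sideways force:** while the plug was bottoming, the wrist showed about 15 N sideways. It went away on release.
- **Fallen look-alike:** the thicker black plug-like piece next to the stand was upright in the first pictures and lying on the bench in the next ones. The fingers hadn't been near it, and it stayed on the bench.

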